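# Change over the sample warmer

## Robot

A 6-joint arm with a two-finger parallel gripper is mounted at the origin on the work surface. World frame = base frame: x ahead of the robot, y to its left, z up, the work surface at z = 0. Lengths are in mm, angles in rad, forces in N, time in s.
With the tool pointing down it reaches from about 400 to 925 mm from the base axis. Payload 12.5 kg.
Tool frame: the origin (TCP) lies at the centre of the arm's flange, where the gripper is bolted on; the fingertips stand 190 mm ahead of it and the grasp point (between the pads) lies 171 mm ahead of it; z points along the fingers, y is the line along which they close (so a half turn about z gives the same grasp; the last joint's range is limited). The gripper opens to 95 mm and grips with 3 to 60 N. Pads are 20 mm wide; open, the fingers measure 119 mm over their backs; the gripper's body (75 mm by 180 mm) begins 59 mm behind the grasp point.
Start: joints at [1.005, 0.491, 1.559, -0, 1.092, -0.106], TCP at [277.333, 560.099, 404.761] pointing down, gripper open.
Joint ranges: [-3.1, 3.1], [-0.84, 2.19], [0.05, 2.79], [-1.13, 4.28], [0.06, 2.93], [-2.69, 2.69]. Speed limits (rad/s): [2.22, 2.22, 2.79, 3.14, 3.14, 3.14].

## Interface

Orientations are given as [roll, pitch, yaw] about the fixed x, y, z axes, in that order (R = Rz(yaw) Ry(pitch) Rx(roll)).
In Python, from cell import env, read_camera, search_frame, cut_out gives the robot as it stands. The module is installed in compiled form; this text tells all that it offers.
- The arm moves only by the tool move_arm, never from a script. Its argument "commands" is a list of rows, each a list of 3 entries, a list of its own where there are three numbers: the shift along the world's x, y, z normalised to -1 to 1, where 1 is 0.03 m, then the turn about the world's z normalised to -1 to 1, where 1 is 0.08 rad, then the opening, from -1 (shut) to 1 (fully open), so that 0 is half open. A call has 1 to 20 rows; each row shifts and turns the commanded pose from where the row before left it; what a row does not reach is not made up. A row lasts 1/12 s, in which the tool goes at most 41.7 mm and 7.16 degrees, less where a joint would pass 70% of its speed; a pose out of reach is approached as far as the arm can. A call with a number of a shift or a turn outside -1 to 1 is refused whole. A call with a gripper value outside its range is refused whole. The fingers move at their own pace and stop on an object; the grip force is fixed at half the most. Time passes only in rows, so rows that do not move let the fingers close. It gives the time, the measured TCP pose, the force, the opening and the grip force at its end, in the units of the state.
- env.state(): the state, without advancing time (a new reading comes with each control period).
- read_camera(name): name is "scene" or "top" or "wrist"; returns a dict with "image" (400x640x3 uint8, red, green, blue), "fx", "fy", "cx", "cy" (pixels), "rvec" (rotation vector, rad) and "tvec" (3), from world to camera coordinates, as OpenCV has them. Camera axes: x right, y down, z forward; pixel columns grow to the right and rows downward; lengths in mm; the calibration is good to about 2 mm. A picture is of the moment at which its call begins. There is no depth.
- env.job_done(): hands the job in; it is judged then, once.
Trained networks look in a picture, given as the dict that the camera call returned (one of the last four; its "shot" number tells which), for a name from the list of things; names that differ only in an ending like _2 or _b are one class to them, and where a whole thing is asked for, a point or a joint stands for the part that bears it (a point fixed in the world has none). Each returns a list of dicts, best first, with "confidence" (0 to 1); they miss things now and then, are a little off and sometimes report something else, mostly with a low value. They report only what shows in the picture. A call takes as long as a camera call. They do not tell look-alikes from the thing itself.
- search_frame(thing, picture): "at" ([column, row] in pixels, amid what is visible of it).
- cut_out(thing, picture): "region" (400x640 bool, what is visible of it) and "at" ([column, row] in pixels, amid what is visible of it).
The state is a dict: "t": time; "joints": joint angles; "qvel": joint speeds; "tau": joint torques, N m; "eef_pos": TCP position; "tcp_rot": TCP orientation; "ft_force": force on the tool from outside, world axes, zero at the start; "moment": the same for the moment, N m; "opening": opening from 0.0 (shut) to 1.0 (fully open); "grip_force": force on a finger pad.
Only numpy, scipy, OpenCV 4.12 (cv2) and the standard library are available. Lean on these libraries where they do the work, as an engineer would, in place of code of your own. Each camera call takes 0.05 s, during which the arm holds its last target. There are 200 camera calls.

## Task

The wide jars in the bench-top sample warmer are finished: press the front of its latched hatch down once so that it springs open, take every jar out and stand it upright on the floor of the steel cooling tray, and move every small sample pot from the divided bin to stand upright on the warmer's floor. When all of that is done, swing the hatch shut and press its front fully down once more so that it latches and stays shut when let go. Do not disturb the bottle, the beaker or the dish standing on the bench.

Things in the scene. Friction and masses are not known exactly. Their poses are not given: they have to be found in the camera images.
- warmer: the sample warmer, a fixed white box 190 mm (x, front to back) by 280 mm (y), walls 90 mm high; origin at the centre of its underside, z up; its front (-x side) faces the robot. Open chamber under the clear hatch: x -55 to +85 mm, y -130 to +130 mm, floor 20 mm above the bench. The front wall is 40 mm thick and houses the latch; the others are 10 mm.
- warmer_floor (a point): centre of the warmer's chamber floor, 20 mm above the bench, 15 mm behind the warmer's origin; axes as the warmer's. Clear floor +-70 mm in x, +-130 mm in y around it.
- hatch (a joint): angle of the warmer's hatch in rad: 0 latched shut and level, positive opening upwards, 1.9 fully open (leaning back), -0.066 the bottom of its press stroke. When freed, a damped spring (2 to 3 N at the front edge) swings it open in about 2 s and holds it there. To shut it, push its outer face round, no faster than 0.5 m/s, and press on down to -0.066: released, it rises to 0 and stays.
- hatch_press (a point): the place to press: on the hatch's outer (upper) face, on its centre line, 180 mm from the hinge axis and 15 mm from the front edge, in the grey front strip; moves with the hatch. Push-push latch: pressing the latched hatch here by its full 12 mm stroke (slowly, 3 to 6 N) and letting go frees it; a press of under 6 mm below latched changes nothing.
- hatch_hinge (a point): middle of the hatch's hinge axis, along the rear top edge of the warmer, 95 mm behind its origin, 105 mm above the bench; the axis runs along the warmer's y. The hatch is a flat clear panel in a grey frame, 195 mm long by 286 mm wide, 8 mm thick: underside in the plane of the axis, outer face 8 mm from it; a 30 mm wide latch tongue hangs 54 mm below the middle of its front.
- bin: the divided bin, a fixed grey open box 168 x 168 mm and 26 mm high with a cross of dividers making four compartments about 78 mm square; origin at the centre of its underside; walls and floor 4 mm. The compartments' centres are at x, y = +-41 mm. To one side of the warmer (left or right varies).
- tray: the cooling tray, a fixed empty steel tray 180 x 180 mm with a rim 12 mm high; origin at the centre of its underside; walls and floor 4 mm. On the other side of the warmer from the bin.
- tray_in (a point): centre of the tray's floor, 4 mm above the bench; axes as the tray's. Clear floor +-86 mm in x and y.
- jar_a: a finished culture jar: closed upright squat cylinder 56 mm across and 50 mm tall, off-white with a bare steel lid; origin at the centre of its underside, z up its axis; stands on the warmer's floor under the hatch at the start; 100 to 190 g. May be absent (1 or 2 of the two jars are there).
- jar_b: a finished culture jar: closed upright squat cylinder 56 mm across and 50 mm tall, off-white with a bare steel lid; origin at the centre of its underside, z up its axis; stands on the warmer's floor under the hatch at the start; 100 to 190 g. May be absent (1 or 2 of the two jars are there).
- pot_a: a sample pot: closed upright cylinder 32 mm across and 55 mm tall, off-white with a grey screw cap; origin at the centre of its underside, z up its axis; stands loose in one of the bin's four compartments at the start; 35 to 70 g. May be absent (3 or 4 of the four pots are there).
- pot_b: a sample pot: closed upright cylinder 32 mm across and 55 mm tall, off-white with a grey screw cap; origin at the centre of its underside, z up its axis; stands loose in one of the bin's four compartments at the start; 35 to 70 g. May be absent (3 or 4 of the four pots are there).
- pot_c: a sample pot: closed upright cylinder 32 mm across and 55 mm tall, off-white with a grey screw cap; origin at the centre of its underside, z up its axis; stands loose in one of the bin's four compartments at the start; 35 to 70 g. May be absent (3 or 4 of the four pots are there).
- pot_d: a sample pot: closed upright cylinder 32 mm across and 55 mm tall, off-white with a grey screw cap; origin at the centre of its underside, z up its axis; stands loose in one of the bin's four compartments at the start; 35 to 70 g. May be absent (3 or 4 of the four pots are there).
- reagent: bystander: brown glass reagent bottle with a black cap, 64 mm across, 130 mm tall, loose on the bench; origin at the centre of its underside.
- beaker: bystander: empty clear beaker 72 mm across, 85 mm tall, loose on the bench; origin at the centre of its underside.
- dish: bystander: flat closed dish 90 mm across, 14 mm high, loose on the bench; origin at the centre of its underside.
Not all that is in view belongs to the job. Leave any turquoise look-alike of the pot_b alone. What is shaped like the pot_a but orange is not meant.

How it is judged (in metres and radians):
On the way, in this order (a step that is already met when the one before it is completed fails the run):
1. the hatch is freed and has sprung open (value of joint hatch above 1.4 rad), for 0.2 s.
2. with the hatch open, all jars stand on the tray and all pots stand on the warmer's floor (value of joint hatch above 1 rad and x of pot_a in the frame of warmer_floor between -0.056 and 0.056 m and y of pot_a in the frame of warmer_floor between -0.116 and 0.116 m and z of pot_a in the frame of warmer_floor between -0.004 and 0.006 m and angle between each of pot_a, pot_b, pot_c, pot_d, jar_a, jar_b's own z axis and vertical below 0.15 rad and x of pot_b in the frame of warmer_floor between -0.056 and 0.056 m and y of pot_b in the frame of warmer_floor between -0.116 and 0.116 m and z of pot_b in the frame of warmer_floor between -0.004 and 0.006 m and x of pot_c in the frame of warmer_floor between -0.056 and 0.056 m and y of pot_c in the frame of warmer_floor between -0.116 and 0.116 m and z of pot_c in the frame of warmer_floor between -0.004 and 0.006 m and x of pot_d in the frame of warmer_floor between -0.056 and 0.056 m and y of pot_d in the frame of warmer_floor between -0.116 and 0.116 m and z of pot_d in the frame of warmer_floor between -0.004 and 0.006 m and x of jar_a in the frame of tray_in between -0.062 and 0.062 m and y of jar_a in the frame of tray_in between -0.062 and 0.062 m and z of jar_a in the frame of tray_in between -0.004 and 0.006 m and x of jar_b in the frame of tray_in between -0.062 and 0.062 m and y of jar_b in the frame of tray_in between -0.062 and 0.062 m and z of jar_b in the frame of tray_in between -0.004 and 0.006 m), for 0.2 s.
3. the hatch is shut (value of joint hatch below 0.03 rad), for 0.2 s.
At the end, for the whole second after the job is handed in: Hatch latched shut by itself (within 0.03 rad of 0); each jar upright (0.15 rad) on the tray's floor, centre within 62 mm of its centre along each axis; each pot upright (0.15 rad) on the warmer's floor, within 56 mm (x) and 116 mm (y) of its centre; all at rest (value of joint hatch between -0.03 and 0.03 rad and x of pot_a in the frame of warmer_floor between -0.056 and 0.056 m and y of pot_a in the frame of warmer_floor between -0.116 and 0.116 m and z of pot_a in the frame of warmer_floor between -0.004 and 0.006 m and angle between each of pot_a, pot_b, pot_c, pot_d, jar_a, jar_b's own z axis and vertical below 0.15 rad and linear speed of each of pot_a, pot_b, pot_c, pot_d, jar_a, jar_b below 0.02 m/s and x of pot_b in the frame of warmer_floor between -0.056 and 0.056 m and y of pot_b in the frame of warmer_floor between -0.116 and 0.116 m and z of pot_b in the frame of warmer_floor between -0.004 and 0.006 m and x of pot_c in the frame of warmer_floor between -0.056 and 0.056 m and y of pot_c in the frame of warmer_floor between -0.116 and 0.116 m and z of pot_c in the frame of warmer_floor between -0.004 and 0.006 m and x of pot_d in the frame of warmer_floor between -0.056 and 0.056 m and y of pot_d in the frame of warmer_floor between -0.116 and 0.116 m and z of pot_d in the frame of warmer_floor between -0.004 and 0.006 m and x of jar_a in the frame of tray_in between -0.062 and 0.062 m and y of jar_a in the frame of tray_in between -0.062 and 0.062 m and z of jar_a in the frame of tray_in between -0.004 and 0.006 m and x of jar_b in the frame of tray_in between -0.062 and 0.062 m and y of jar_b in the frame of tray_in between -0.062 and 0.062 m and z of jar_b in the frame of tray_in between -0.004 and 0.006 m); the robot touches nothing.
It fails at once if the reagent is moved more than 30 mm (distance of reagent from where it was at the start of the episode above 0.03 m).
It fails at once if the beaker is moved more than 30 mm (distance of beaker from where it was at the start of the episode above 0.03 m).
It fails at once if the dish is moved more than 30 mm (distance of dish from where it was at the start of the episode above 0.03 m).
Of jar_a, jar_b only 1 to 2 are there at a start; the rules pass over those that are not, and their reading is None.
Of pot_a, pot_b, pot_c, pot_d only 3 to 4 are there at a start; the rules pass over those that are not, and their reading is None.
At some moment in a run one of jar_a, jar_b may be knocked a few centimetres aside while the robot is not near it.
It also fails if it takes over 210 s, if anything falls off the work surface, if the arm or the gripper's body presses on something with over 40 N, if the wrist force passes 120 N, or if a joint passes its speed limit or range.

## Working session

There is one attempt and no reset: what is moved stays moved. The work goes in short steps, Python scripts to look and compute and a tool call to move; the robot and the scene stay as the last step left them, time stands still between calls to the robot, and variables do not carry over. Pictures are saved under pics/ and viewed, at most 16 in all, crops included, and the job is handed in when it is done.

Besides the shell and the picture viewer there is one more tool, called after "Request:" as a command line: name --argument value ..., lists and objects as JSON in quotes. move_arm: Moves the arm, as the interface text tells. Its arguments: {"type":"object","properties":{"commands":{"type":"array","items":{"type":"array"}}},"required":["commands"]}

```bash
mkdir -p pics; cat > h.py <<'E'
import numpy as np, cv2, pickle
from cell import env, read_camera, search_frame, cut_out
def save(p,n): cv2.imwrite('pics/'+n+'.png',cv2.cvtColor(p['image'],cv2.COLOR_RGB2BGR))
def ray(p,px):
    R,_=cv2.Rodrigues(np.array(p['rvec'],float)); t=np.array(p['tvec'],float).ravel()
    d=R.T@np.array([(px[0]-p['cx'])/p['fx'],(px[1]-p['cy'])/p['fy'],1.]); return -R.T@t,d/np.linalg.norm(d)
def atz(p,px,z):
    o,d=ray(p,px); return o+d*(z-o[2])/d[2]
def tri(pts):
    A=np.zeros((3,3));b=np.zeros(3);L=[]
    for p,px in pts:
        o,d=ray(p,px);M=np.eye(3)-np.outer(d,d);A+=M;b+=M@o;L.append((o,d))
    x=np.linalg.solve(A,b);return x,[np.linalg.norm((np.eye(3)-np.outer(d,d))@(x-o)) for o,d in L]
def proj(p,X): return cv2.projectPoints(np.array(X,float).reshape(-1,3),np.array(p['rvec'],float),np.array(p['tvec'],float),np.array([[p['fx'],0,p['cx']],[0,p['fy'],p['cy']],[0,0,1.]]),None)[0].reshape(-1,2)
E
python3 - <<'E'
from h import *
s=env.state(); print(s['t'],s['eef_pos'],s['tcp_rot'],s['opening'])
P={n:read_camera(n) for n in('scene','top','wrist')}
for n,p in P.items():
    save(p,n+'0'); o,_=ray(p,(0,0)); print(n,o.round(),p['fx'])
for n in('top','scene'):
  for th in('warmer','hatch','bin','tray','jar_a','pot_a','reagent','beaker','dish'):
    print(n,th,[(np.round(r['at']).tolist(),round(r['confidence'],2),atz(P[n],r['at'],0).round().tolist()) for r in search_frame(th,P[n])])
E
```

```text
0.0 [277.31455837 560.06001194 404.15116691] [-3.14043110e+00 -1.18638849e-04  2.68180819e+00] 1.0004387616130133
scene [1074.  217. 1083.] 474.0185454440807
top [ 350.    2. 1238.] 472.2383966922111
wrist [214. 591. 385.] 350.09213990626614
top warmer [([323.0, 208.0], 0.91, [518.0, -15.0, 0.0])]
top hatch [([320.0, 204.0], 0.6, [527.0, -7.0, 0.0]), ([205.0, 238.0], 0.26, [436.0, 294.0, 0.0])]
top bin [([193.0, 223.0], 0.98, [476.0, 325.0, 0.0])]
top tray [([436.0, 219.0], 0.96, [488.0, -315.0, 0.0])]
top jar_a []
top pot_a [([168.0, 283.0], 0.77, [318.0, 383.0, 0.0]), ([205.0, 241.0], 0.63, [428.0, 293.0, 0.0]), ([171.0, 236.0], 0.6, [440.0, 382.0, 0.0]), ([246.0, 252.0], 0.47, [400.0, 186.0, 0.0]), ([174.0, 207.0], 0.46, [517.0, 379.0, 0.0])]
top reagent [([189.0, 144.0], 0.88, [690.0, 346.0, 0.0])]
top beaker [([393.0, 122.0], 0.82, [752.0, -205.0, 0.0])]
top dish [([438.0, 142.0], 0.71, [698.0, -325.0, 0.0])]
scene warmer [([307.0, 202.0], 0.74, [487.0, -31.0, 0.0])]
scene hatch [([312.0, 192.0], 0.94, [453.0, -30.0, 0.0])]
scene bin [([443.0, 241.0], 0.87, [469.0, 334.0, 0.0])]
scene tray [([209.0, 168.0], 0.81, [482.0, -322.0, 0.0])]
scene jar_a []
scene pot_a [([396.0, 194.0], 0.73, [378.0, 183.0, 0.0]), ([476.0, 198.0], 0.53, [313.0, 387.0, 0.0]), ([460.0, 258.0], 0.52, [498.0, 383.0, 0.0]), ([432.0, 215.0], 0.49, [404.0, 289.0, 0.0]), ([460.0, 228.0], 0.49, [416.0, 367.0, 0.0])]
scene reagent [([421.0, 318.0], 0.57, [681.0, 332.0, 0.0])]
scene beaker [([209.0, 248.0], 0.63, [699.0, -210.0, 0.0])]
scene dish [([166.0, 238.0], 0.9, [713.0, -322.0, 0.0])]
```

```bash
python3 -c "
import cv2,numpy as np
a=[cv2.imread('pics/%s0.png'%n) for n in('scene','top')]
print(a[0].shape)"
```

```text
(400, 640, 3)
```

View pics/top0.png

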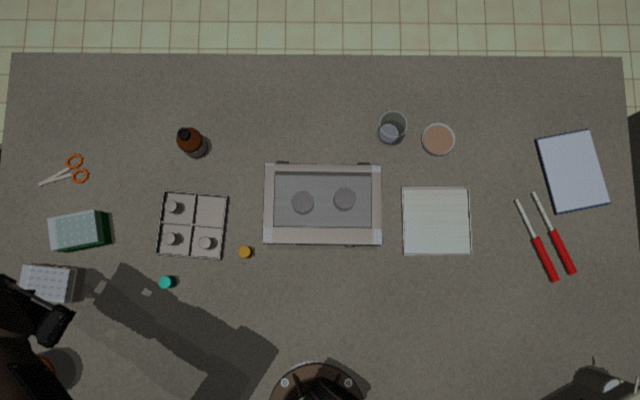

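View pics/scene0.png

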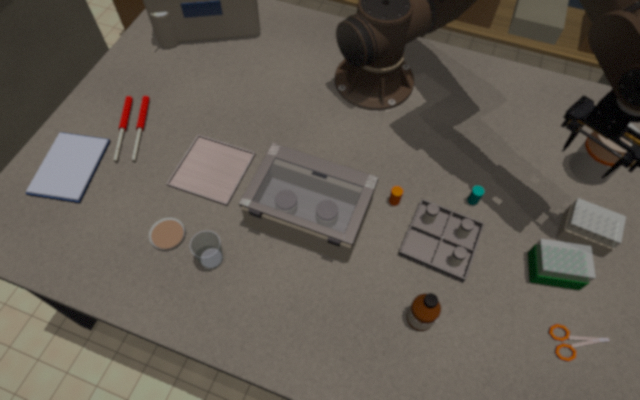

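The top view shows the warmer at about (323,205) with two jars under the hatch, at (303,203) and (344,198). Three grey-capped off-white pots stand in the bin at (174,207), (171,238) and (205,242). The orange (246,252) and turquoise (166,283) decoys are outside it. Next I'll fit the fixture outlines and take an enlarged crop.

```bash
python3 - <<'E'
from h import *
P={n:read_camera(n) for n in('top','scene')}
for th,z in(('warmer',113),('hatch',113),('bin',26),('tray',12),('reagent',0),('beaker',0),('dish',14)):
  for n,p in P.items():
    r=cut_out(th,p)
    if not r: print(th,n,'none');continue
    m=r[0]['region'].astype(np.uint8); ys,xs=np.nonzero(m)
    c=max(cv2.findContours(m,0,2)[0],key=cv2.contourArea).reshape(-1,2)
    W=np.array([atz(p,q,z)[:2] for q in c],np.float32)
    b=cv2.minAreaRect(W); print(th,n,round(r[0]['confidence'],2),np.round(b[0]),np.round(b[1]),round(b[2],1))
im=P['top']['image'][130:300,140:480]
cv2.imwrite('pics/crop1.png',cv2.cvtColor(cv2.resize(im,None,fx=2.35,fy=2.35,interpolation=3),cv2.COLOR_RGB2BGR))
a=[search_frame('pot_a',P[n]) for n in('top','scene')]
for r in a[0]:
  for q in a[1]:
    x,e=tri([(P['top'],r['at']),(P['scene'],q['at'])])
    if max(e)<6: print('pot',np.round(r['at']),x.round(),np.round(e,1))
E
```

```text
warmer top 0.65 [515. -11.] [285. 208.] 89.4
warmer scene 0.93 [538.  -9.] [296. 245.] 89.0
hatch top 0.63 [513. -12.] [285. 196.] 89.4
hatch scene 0.71 [516. -11.] [290. 201.] 89.4
bin top 0.63 [470. 322.] [175. 173.] 85.6
bin scene 0.69 [478. 325.] [168. 181.] 85.6
tray top 0.58 [ 485. -311.] [179. 182.] 0.3
tray scene 0.92 [ 491. -311.] [190. 191.] 90.0
reagent top 0.91 [696. 340.] [97. 68.] 45.7
reagent scene 0.63 [662. 332.] [ 69. 103.] 70.0
beaker top 0.76 [ 743. -199.] [76. 91.] 43.9
beaker scene none
dish top 0.74 [ 704. -321.] [83. 91.] 44.9
dish scene 0.79 [ 709. -321.] [95. 87.] 29.2
pot [246. 251.] [400. 182.  26.] [0.5 0.5]
pot [170. 238.] [434. 372.  33.] [3.2 3.2]
pot [174. 206.] [515. 373.  29.] [5.2 5.2]
pot [205. 240.] [429. 286.  29.] [0.5 0.5]
pot [168. 283.] [319. 384.  10.] [3.8 3.8]
```

View pics/crop1.png

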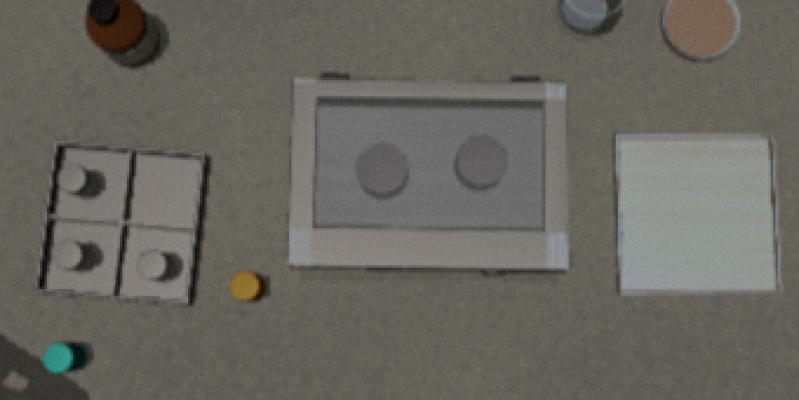

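The crop confirms it: the three off-white pots with grey caps in the bin are the ones meant, at top-view pixels (174,207), (171,238) and (205,242). Two jars are under the hatch. The decoys outside the bin stay where they are. Now I'll move above the press point, at about (432,-12), with the gripper shut.

Request:
move_arm --commands '[[[0.26,-0.95,0],0.29,-1],[[0.26,-0.95,0],0.29,-1],[[0.26,-0.95,0],0.29,-1],[[0.26,-0.95,0],0.29,-1],[[0.26,-0.95,0],0.29,-1],[[0.26,-0.95,0],0.29,-1],[[0.26,-0.95,0],0.29,-1],[[0.26,-0.95,0],0.29,-1],[[0.26,-0.95,0],0.29,-1],[[0.26,-0.95,0],0.29,-1],[[0.26,-0.95,0],0.29,-1],[[0.26,-0.95,0],0.29,-1],[[0.26,-0.95,0],0.29,-1],[[0.26,-0.95,0],0.29,-1],[[0.26,-0.95,0],0.29,-1],[[0.26,-0.95,0],0.29,-1],[[0.26,-0.95,0],0.29,-1],[[0.26,-0.95,0],0.29,-1],[[0.26,-0.95,0],0.29,-1],[[0.26,-0.95,0],0.29,-1]]'

```text
t: 3.62
eef_pos: [433.4, -11.4, 405.0]
tcp_rot: [3.142, 0.001, -3.136]
ft_force: [0.1, -0.2, 0.4]
opening: 0.006
grip_force: 0.0
```

```bash
python3 - <<'E'
from h import *
s=env.state(); print(s['t'],s['eef_pos'],s['tcp_rot'],s['opening'],s['ft_force'])
W=read_camera('wrist');T=read_camera('top');S=read_camera('scene');save(W,'w1')
print(ray(W,(0,0))[0].round())
for th in('hatch','hatch_press','hatch_hinge','jar_a'):
  for n,p in(('w',W),('t',T),('s',S)):
    print(th,n,[(np.round(r['at']).tolist(),round(r['confidence'],2),atz(p,r['at'],113).round().tolist()) for r in search_frame(th,p)])
print(proj(W,[[432,-12,113],[417,-12,113],[447,-12,113],[418,131,113],[418,-155,113]]).round())
E
```

```text
3.6167 [433.43132613 -11.41891755 404.99031685] [ 3.14158583e+00  6.01266352e-04 -3.13635548e+00] 0.0056527836330927065 [ 0.14866255 -0.15367426  0.43191327]
[363. -12. 385.]
hatch w [([315.0, 218.0], 0.71, [450.0, -17.0, 113.0]), ([71.0, 200.0], 0.26, [436.0, -213.0, 113.0])]
hatch t [([318.0, 185.0], 0.56, [558.0, -2.0, 113.0]), ([191.0, 142.0], 0.32, [663.0, 309.0, 113.0])]
hatch s [([309.0, 192.0], 0.98, [520.0, -9.0, 113.0]), ([462.0, 227.0], 0.68, [480.0, 354.0, 113.0]), ([212.0, 167.0], 0.41, [540.0, -261.0, 113.0])]
hatch_press w [([314.0, 216.0], 0.88, [448.0, -18.0, 113.0])]
hatch_press t [([323.0, 184.0], 0.69, [560.0, -13.0, 113.0])]
hatch_press s [([310.0, 191.0], 0.67, [516.0, -8.0, 113.0])]
hatch_hinge w [([318.0, 221.0], 0.89, [453.0, -15.0, 113.0])]
hatch_hinge t [([322.0, 187.0], 0.68, [553.0, -12.0, 113.0])]
hatch_hinge s [([312.0, 193.0], 0.61, [519.0, -2.0, 113.0])]
jar_a w []
jar_a t []
jar_a s []
[[321. 197.]
 [321. 178.]
 [321. 215.]
 [502. 181.]
 [141. 179.]]
```

View pics/w1.png

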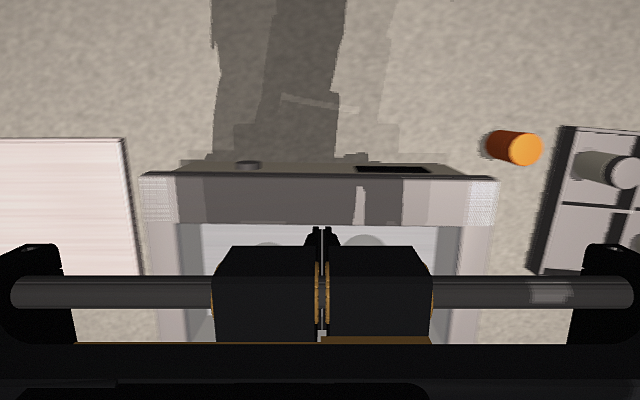

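The wrist view shows the front edge of the hatch at row ~175 (cols 140–498) and the grey strip down to row ~225. That puts the press point at about (429,-13). Now I'll descend towards it.

Request:
move_arm --commands '[[[-0.12,-0.06,-0.8],0,-1],[[0,0,-0.8],0,-1],[[0,0,-0.8],0,-1],[[0,0,-0.6],0,-1],[[0,0,-0.2],0,-1],[[0,0,-0.1],0,-1],[[0,0,0],0,-1],[[0,0,0],0,-1]]'

```text
t: 5.03
eef_pos: [430.0, -11.7, 306.5]
tcp_rot: [-3.141, 0.001, -3.137]
ft_force: [-0.3, 0.1, -0.3]
opening: -0.0
grip_force: 0.0
```

Request:
move_arm --commands '[[[0,0,-0.05],0,-1],[[0,0,-0.05],0,-1],[[0,0,-0.05],0,-1],[[0,0,0],0,-1],[[0,0,0],0,-1]]'

```text
t: 5.45
eef_pos: [429.9, -11.7, 301.5]
tcp_rot: [-3.142, 0.001, -3.137]
ft_force: [1.1, 0.4, 2.0]
opening: 0.003
grip_force: 1.3
```

Request:
move_arm --commands '[[[0,0,-0.05],0,-1],[[0,0,-0.05],0,-1],[[0,0,-0.05],0,-1],[[0,0,0],0,-1],[[0,0,0],0,-1]]'

```text
t: 5.87
eef_pos: [429.8, -11.7, 296.7]
tcp_rot: [3.142, 0.0, -3.137]
ft_force: [2.8, 0.4, 3.6]
opening: 0.006
grip_force: 1.3
```

Request:
move_arm --commands '[[[0,0,-0.05],0,-1],[[0,0,-0.05],0,-1],[[0,0,-0.05],0,-1],[[0,0,-0.04],0,-1],[[0,0,0],0,-1],[[0,0,0],0,-1]]'

```text
t: 6.37
eef_pos: [429.8, -11.7, 291.6]
tcp_rot: [-3.141, 0.001, -3.137]
ft_force: [-0.9, -0.5, 15.6]
opening: 0.004
grip_force: 7.8
```

Request:
move_arm --commands '[[[-0.2,0,0.5],0,-1],[[-0.4,0,0.9],0,-1],[[-0.4,0,0.9],0,-1],[[0,0,0.9],0,-1],[[0,0,0.9],0,-1],[[0,0,0.9],0,-1],[[0,0,0.9],0,-1],[[0,0,0.9],0,-1],[[0,0,0.9],0,0.5],[[0,0,0.9],0,0.5],[[0,0,0],0,0.5],[[0,0,0],0,0.5],[[0,0,0],0,0.5],[[0,0,0],0,0.5],[[0,0,0],0,0.5],[[0,0,0],0,0.5],[[0,0,0],0,0.5],[[0,0,0],0,0.5],[[0,0,0],0,0.5],[[0,0,0],0,0.5]]'

```text
t: 8.03
eef_pos: [399.7, -11.7, 549.0]
tcp_rot: [3.141, -0.0, -3.137]
ft_force: [0.1, 0.3, -0.2]
opening: 0.737
grip_force: 0.0
```

```bash
python3 - <<'E'
from h import *
s=env.state(); print(s['t'],s['eef_pos'],s['tcp_rot'],s['opening'],s['ft_force'])
W=read_camera('wrist');T=read_camera('top');S=read_camera('scene');save(W,'w2');save(S,'s2')
a=[]
for n,p in(('w',W),('t',T),('s',S)):
  r=[x for x in cut_out('jar_a',p)]
  print(n,[(np.round(x['at']).tolist(),round(x['confidence'],2),atz(p,x['at'],45).round().tolist(),atz(p,x['at'],70).round().tolist()) for x in r])
  a.append([(p,x['at']) for x in r])
for i in(0,1):
 for u in a[i]:
  for v in a[2]:
    x,e=tri([u,v])
    if max(e)<8: print('jar',i,x.round(),np.round(e,1))
E
```

```text
8.0333 [399.73465169 -11.7020379  549.01189908] [ 3.14149668e+00 -1.05449690e-04 -3.13741388e+00] 0.7365841261080797 [ 0.11783777  0.34843362 -0.24373696]
w [([354.0, 245.0], 0.97, [525.0, 36.0, 45.0], [515.0, 33.0, 70.0]), ([283.0, 249.0], 0.73, [532.0, -69.0, 45.0], [522.0, -66.0, 70.0])]
t []
s [([331.0, 207.0], 0.69, [502.0, 42.0, 45.0], [516.0, 46.0, 70.0])]
jar 0 [515.  39.  65.] [5.8 5.8]
```

View pics/s2.png

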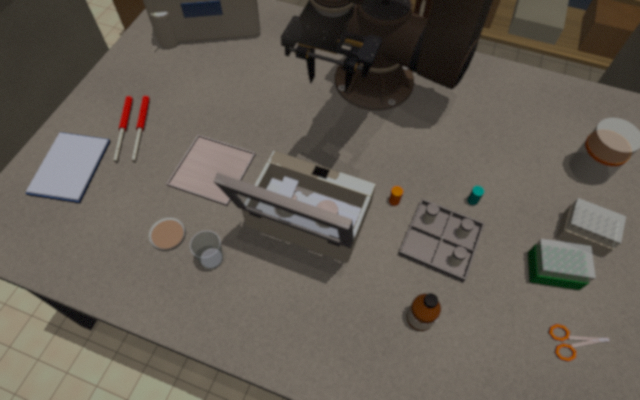

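The hatch is wide open. Let me check the wrist view for the jars.

View pics/w2.png

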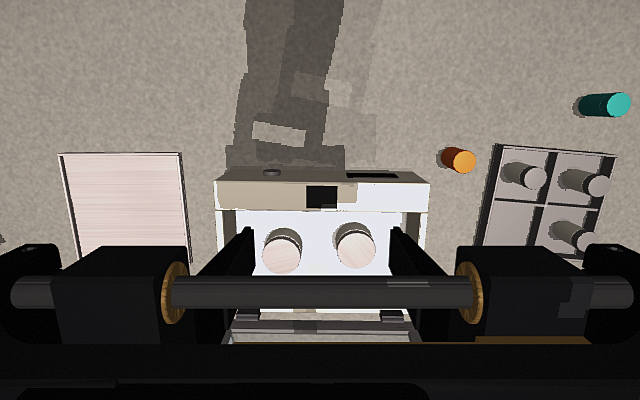

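The wrist view shows the lid centres at (282,254) and (355,246), around (525,-67) and (516,34). I'll approach the right jar first and triangulate from nearer.

Request:
move_arm --commands '[[[0.5,-0.23,-0.8],0,0.68],[[0.5,-0.23,-0.8],0,0.68],[[0.5,-0.23,-0.8],0,0.68],[[0.5,-0.23,-0.8],0,0.68],[[0.5,-0.23,-0.8],0,0.68],[[0.5,-0.23,-0.8],0,0.68],[[0.5,-0.23,-0.8],0,0.68],[[0.5,-0.23,-0.8],0,0.68],[[0,0,0],0,0.68]]'

```text
t: 9.08
eef_pos: [521.1, -67.8, 352.9]
tcp_rot: [3.14, -0.005, -3.138]
ft_force: [-0.6, -0.2, -0.9]
opening: 0.84
grip_force: 0.0
```

```bash
python3 - <<'E'
from h import *
s=env.state(); print(s['t'],s['eef_pos'],s['opening'])
W=read_camera('wrist');save(W,'w3')
print([(np.round(x['at']).tolist(),round(x['confidence'],2),atz(W,x['at'],70).round().tolist()) for x in search_frame('jar_a',W)])
print(proj(W,[[525,-67,70],[516,34,70]]))
E
```

```text
9.0833 [521.13569398 -67.8430755  352.92456023] 0.8404107706724363
[([320.0, 212.0], 0.94, [528.0, -69.0, 70.0]), ([449.0, 200.0], 0.55, [518.0, 32.0, 70.0]), ([315.0, 335.0], 0.41, [639.0, -73.0, 70.0])]
[[322.66796345 208.18548889]
 [452.70720407 197.45604275]]
```

View pics/w3.png

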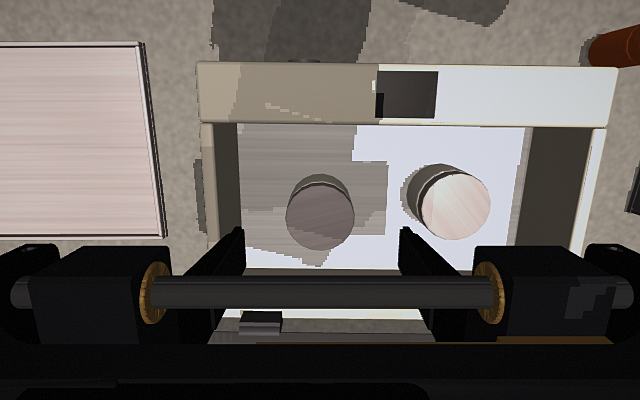

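Lid centres are at (320,216) and (456,203), and the 68 px lid width agrees with a lid height of 70 mm. The right jar is at about (529,-69). Gripping it now.

Request:
move_arm --commands '[[[0.2,-0.04,-0.6],0,0.68],[[0.06,0,-0.7],0,0.68],[[0,0,-0.7],0,0.68],[[0,0,-0.7],0,0.68],[[0,0,-0.7],0,0.68],[[0,0,-0.5],0,0.68],[[0,0,-0.3],0,0.68],[[0,0,0],0,0.68],[[0,0,0],0,-1],[[0,0,0],0,-1],[[0,0,0],0,-1],[[0,0,0],0,-1],[[0,0,0],0,-1],[[0,0,0],0,-1],[[0,0,0],0,-1],[[0,0,0],0,-1]]'

```text
t: 10.52
eef_pos: [527.6, -68.1, 231.9]
tcp_rot: [-3.141, 0.001, -3.137]
ft_force: [-1.1, 0.2, 7.3]
opening: 0.582
grip_force: 30.0
```

```bash
python3 - <<'E'
from h import *
s=env.state(); print(s['t'],s['eef_pos'],s['opening'],s['ft_force'],s['grip_force'])
T=read_camera('top')
r=cut_out('tray',T)[0]; c=max(cv2.findContours(r['region'].astype(np.uint8),0,2)[0],key=cv2.contourArea).reshape(-1,2)
b=cv2.minAreaRect(np.array([atz(T,q,12)[:2] for q in c],np.float32));print(b)
S=read_camera('scene');print(tri([(T,search_frame('tray',T)[0]['at']),(S,search_frame('tray',S)[0]['at'])]))
# lid heights by two wrist views are in view 8.03/9.08 s
E
```

```text
10.5167 [527.64186696 -68.11685567 231.86336683] 0.5819097918098797 [-1.08162477  0.19256243  7.33463807] 30.001471638679504
((486.5489807128906, -310.8924560546875), (181.82052612304688, 181.53643798828125), 0.4471859037876129)
(array([ 491.90515592, -313.43777022,   20.30567083]), [np.float64(5.753481616049041), np.float64(5.753481616048875)])
```

Jar gripped: the opening is 55 mm. Lifting it, then carrying it to the far half of the tray.

Request:
move_arm --commands '[[[0,0,0.5],0,-1],[[0,0,0.9],0,-1],[[0,0,0.9],0,-1],[[0,0,0.9],0,-1],[[0,-0.4,0.1],0,-1],[[0,-0.8,0],0,-1],[[0,-0.8,0],0,-1],[[0,-0.8,0],0,-1],[[-0.1,-0.8,0],0,-1],[[-0.1,-0.8,0],0,-1],[[0,-0.8,0],0,-1],[[0,-0.8,0],0,-1],[[0,-0.8,0],0,-1],[[0,-0.8,0],0,-1],[[0,-0.5,0],0,-1],[[0,0,0],0,-1],[[0,0,0],0,-1]]'

```text
t: 12.18
eef_pos: [521.2, -311.4, 329.5]
tcp_rot: [3.141, -0.001, -3.139]
ft_force: [0.4, 0.3, -1.7]
opening: 0.587
grip_force: 30.0
```

Request:
move_arm --commands '[[[0,0,-0.6],0,-1],[[0,0,-0.8],0,-1],[[0,0,-0.8],0,-1],[[0,0,-0.7],0,-1],[[0,0,-0.4],0,-1],[[0,0,-0.2],0,-1],[[0,0,-0.1],0,-1],[[0,0,0],0,-1],[[0,0,0],0,-1],[[0,0,0],0,-1]]'

```text
t: 13.02
eef_pos: [521.7, -311.1, 223.1]
tcp_rot: [-3.141, 0.001, -3.137]
ft_force: [-0.1, 0.4, -1.1]
opening: 0.583
grip_force: 30.0
```

Request:
move_arm --commands '[[[0,0,-0.08],0,-1],[[0,0,-0.08],0,-1],[[0,0,0],0,-1],[[0,0,0],0,-1]]'

```text
t: 13.35
eef_pos: [521.5, -311.1, 217.2]
tcp_rot: [3.141, -0.0, -3.137]
ft_force: [-0.1, 0.6, -0.8]
opening: 0.588
grip_force: 30.0
```

Request:
move_arm --commands '[[[0,0,-0.05],0,-1],[[0,0,-0.05],0,-1],[[0,0,0],0,-1],[[0,0,0],0,-1]]'

```text
t: 13.68
eef_pos: [521.5, -311.1, 215.9]
tcp_rot: [-3.141, 0.001, -3.137]
ft_force: [-4.7, 2.0, 17.1]
opening: 0.583
grip_force: 30.0
```

On the floor. I'll release, rise, and go over the second jar.

Request:
move_arm --commands '[[[0,0,0],0,0.68],[[0,0,0],0,0.68],[[0,0,0],0,0.68],[[0,0,0],0,0.68],[[0,0,0.5],0,0.68],[[0,0,0.9],0,0.68],[[0,0,0.9],0,0.68],[[0,0,0.9],0,0.68],[[0,0,0.9],0,0.68],[[0,0.4,0.5],0,0.68]]'

```text
t: 14.52
eef_pos: [521.7, -300.3, 355.0]
tcp_rot: [-3.139, 0.003, -3.138]
ft_force: [0.3, 0.5, -0.5]
opening: 0.837
grip_force: 0.0
```

Request:
move_arm --commands '[[[0,0.8,0],0,0.68],[[0,0.8,0],0,0.68],[[0,0.8,0],0,0.68],[[0,0.8,0],0,0.68],[[0,0.8,0],0,0.68],[[0,0.8,0],0,0.68],[[0,0.8,0],0,0.68],[[0,0.8,0],0,0.68],[[0,0.8,0],0,0.68],[[0,0.8,0],0,0.68],[[0,0.8,0],0,0.68],[[0,0.8,0],0,0.68],[[0,0.8,0],0,0.68],[[0,0.7,0],0,0.68],[[0,0,0],0,0.68],[[0,0,0],0,0.68]]'

```text
t: 15.85
eef_pos: [521.5, 34.6, 352.1]
tcp_rot: [3.142, -0.0, -3.135]
ft_force: [-0.7, -0.4, 0.4]
opening: 0.845
grip_force: 0.0
```

```bash
python3 - <<'E'
from h import *
s=env.state(); print(s['t'],s['eef_pos'],s['opening'])
W=read_camera('wrist');T=read_camera('top');S=read_camera('scene')
cv2.imwrite('pics/c4.png',cv2.cvtColor(np.vstack([W['image'][:260],cv2.resize(T['image'][150:290,140:480],(640,264))]),cv2.COLOR_RGB2BGR))
for n,p in(('w',W),('t',T),('s',S)):
  print(n,[(np.round(x['at']).tolist(),round(x['confidence'],2),atz(p,x['at'],70).round().tolist(),atz(p,x['at'],45).round().tolist()) for x in search_frame('jar_a',p)])
E
```

```text
15.85 [521.50304043  34.5805207  352.1252391 ] 0.8448440488548141
w [([326.0, 201.0], 0.83, [521.0, 38.0, 70.0], [527.0, 38.0, 45.0]), ([590.0, 142.0], 0.64, [474.0, 234.0, 70.0], [476.0, 253.0, 45.0])]
t [([438.0, 201.0], 0.68, [526.0, -303.0, 70.0], [530.0, -309.0, 45.0]), ([190.0, 142.0], 0.31, [674.0, 324.0, 70.0], [681.0, 331.0, 45.0])]
s [([200.0, 176.0], 0.94, [553.0, -298.0, 70.0], [540.0, -311.0, 45.0]), ([330.0, 211.0], 0.74, [528.0, 47.0, 70.0], [515.0, 43.0, 45.0])]
```

View pics/c4.png

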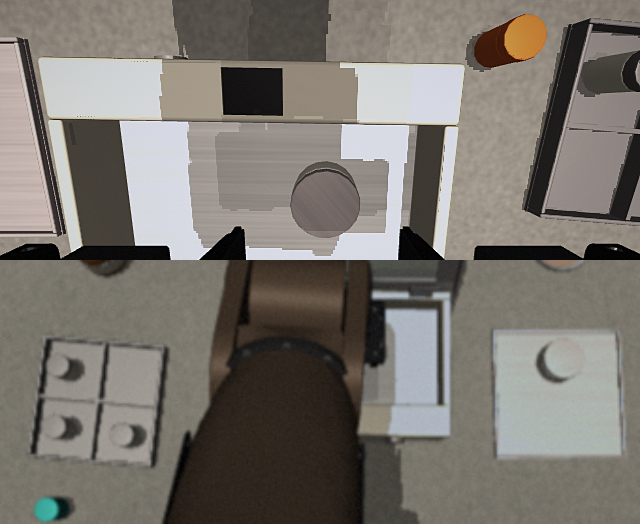

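The first jar stands upright on the tray. The second lid is at (325,203), which is about (522,38). Gripping it.

Request:
move_arm --commands '[[[0.02,0.1,-0.6],0,0.68],[[0,0,-0.7],0,0.68],[[0,0,-0.7],0,0.68],[[0,0,-0.7],0,0.68],[[0,0,-0.7],0,0.68],[[0,0,-0.4],0,0.68],[[0,0,-0.2],0,0.68],[[0,0,0],0,0.68],[[0,0,0],0,-1],[[0,0,0],0,-1],[[0,0,0],0,-1],[[0,0,0],0,-1],[[0,0,0],0,-1],[[0,0,0],0,-1]]'

```text
t: 17.32
eef_pos: [522.2, 36.9, 232.9]
tcp_rot: [3.142, 0.001, -3.137]
ft_force: [0.2, 0.2, 6.3]
opening: 0.583
grip_force: 30.0
```

Request:
move_arm --commands '[[[0,0,0.5],0,-1],[[0,0,0.9],0,-1],[[0,0,0.9],0,-1],[[0,0,0.9],0,-1],[[-0.1,-0.4,0.2],0,-1],[[-0.2,-0.8,0],0,-1],[[-0.2,-0.8,0],0,-1],[[-0.2,-0.8,0],0,-1],[[-0.2,-0.8,0],0,-1],[[-0.2,-0.8,0],0,-1],[[-0.2,-0.8,0],0,-1],[[-0.2,-0.8,0],0,-1],[[-0.2,-0.8,0],0,-1],[[-0.2,-0.8,0],0,-1],[[-0.2,-0.8,0],0,-1],[[-0.2,-0.8,0],0,-1],[[-0.1,-0.8,0],0,-1],[[0,-0.8,0],0,-1],[[0,-0.8,0],0,-1],[[0,0,0],0,-1]]'

```text
t: 18.98
eef_pos: [449.5, -314.7, 333.5]
tcp_rot: [-3.141, 0.0, -3.14]
ft_force: [-0.2, -0.3, -0.6]
opening: 0.583
grip_force: 30.0
```

Request:
move_arm --commands '[[[0,0.1,-0.6],0,-1],[[0,0,-0.8],0,-1],[[0,0,-0.8],0,-1],[[0,0,-0.7],0,-1],[[0,0,-0.5],0,-1],[[0,0,-0.2],0,-1],[[0,0,-0.1],0,-1],[[0,0,0],0,-1],[[0,0,0],0,-1],[[0,0,0],0,-1]]'

```text
t: 19.82
eef_pos: [450.2, -308.1, 224.1]
tcp_rot: [-3.141, 0.001, -3.137]
ft_force: [-0.2, -0.5, -1.1]
opening: 0.585
grip_force: 30.0
```

Request:
move_arm --commands '[[[0,0,-0.05],0,-1],[[0,0,0],0,-1],[[0,0,0],0,-1]]'

```text
t: 20.07
eef_pos: [450.1, -308.1, 222.1]
tcp_rot: [-3.141, 0.0, -3.137]
ft_force: [0.3, -0.3, -1.0]
opening: 0.586
grip_force: 30.0
```

Request:
move_arm --commands '[[[0,0,-0.08],0,-1],[[0,0,-0.07],0,-1],[[0,0,0],0,-1],[[0,0,0],0,-1]]'

```text
t: 20.4
eef_pos: [450.1, -308.1, 217.1]
tcp_rot: [3.141, -0.0, -3.137]
ft_force: [-0.3, 0.1, -1.6]
opening: 0.585
grip_force: 30.0
```

Request:
move_arm --commands '[[[0,0,-0.05],0,-1],[[0,0,0],0,-1],[[0,0,0],0,0.68],[[0,0,0],0,0.68],[[0,0,0],0,0.68],[[0,0,0],0,0.68],[[0,0,0.5],0,0.68],[[0,0,0.9],0,0.68],[[0,0,0.9],0,0.68],[[0,0,0.9],0,0.68],[[0,0,0.9],0,0.68],[[0,0.4,0.9],0,0.68],[[0,0.8,0.9],0,0.68],[[0,0.95,0.9],0,0.68],[[0,0.95,0.3],0,0.68]]'

```text
t: 21.65
eef_pos: [450.0, -214.3, 431.9]
tcp_rot: [-3.139, 0.004, -3.138]
ft_force: [0.6, -0.3, 0.2]
opening: 0.839
grip_force: 0.0
```

Request:
move_arm --commands '[[[-0.03,0.95,0],0,0.3],[[-0.03,0.95,0],0,0.3],[[-0.03,0.95,0],0,0.3],[[-0.03,0.95,0],0,0.3],[[-0.03,0.95,0],0,0.3],[[-0.03,0.95,0],0,0.3],[[-0.03,0.95,0],0,0.3],[[-0.03,0.95,0],0,0.3],[[-0.03,0.95,0],0,0.3],[[-0.03,0.95,0],0,0.3],[[-0.03,0.95,0],0,0.3],[[-0.03,0.95,0],0,0.3],[[-0.03,0.95,0],0,0.3],[[-0.03,0.95,0],0,0.3],[[-0.03,0.95,0],0,0.3],[[-0.03,0.95,0],0,0.3],[[-0.03,0.95,0],0,0.3],[[-0.03,0.95,0],0,0.3],[[-0.03,0.8,0],0,0.3],[[-0.03,0.3,0],0,0.3]]'

```text
t: 23.32
eef_pos: [431.8, 333.3, 428.4]
tcp_rot: [3.141, -0.0, -3.136]
ft_force: [-0.2, -0.8, 0.5]
opening: 0.648
grip_force: 0.0
```

Request:
move_arm --commands '[[[0,0,0],0,0.3],[[0,0,0],0,0.3]]'

```text
t: 23.48
eef_pos: [432.0, 330.6, 428.4]
tcp_rot: [-3.141, -0.001, -3.137]
ft_force: [0.0, -0.7, -0.1]
opening: 0.651
grip_force: 0.0
```

```bash
python3 - <<'E'
from h import *
s=env.state(); print(s['t'],s['eef_pos'],s['opening'])
W=read_camera('wrist');T=read_camera('top');S=read_camera('scene')
save(W,'w5')
print(env.state()['eef_pos'])
for n,p in(('w',W),('t',T),('s',S)):
  for th in('pot_a','jar_a'): print(n,th,[(np.round(x['at']).tolist(),round(x['confidence'],2),atz(p,x['at'],59).round().tolist(),atz(p,x['at'],40).round().tolist()) for x in search_frame(th,p)])
E
```

```text
23.4833 [431.99316544 330.61694924 428.40144286] 0.6505451001198871
[432.30129681 329.82869578 428.82683193]
w pot_a [([369.0, 68.0], 0.84, [325.0, 374.0, 59.0], [323.0, 377.0, 40.0]), ([360.0, 176.0], 0.82, [428.0, 369.0, 59.0], [431.0, 371.0, 40.0]), ([356.0, 248.0], 0.77, [506.0, 367.0, 59.0], [514.0, 369.0, 40.0]), ([182.0, 143.0], 0.74, [396.0, 191.0, 59.0], [397.0, 184.0, 40.0]), ([274.0, 167.0], 0.72, [419.0, 282.0, 59.0], [422.0, 280.0, 40.0])]
w jar_a [([357.0, 244.0], 0.73, [502.0, 368.0, 59.0], [509.0, 370.0, 40.0])]
t pot_a [([246.0, 249.0], 0.74, [403.0, 176.0, 59.0], [404.0, 179.0, 40.0]), ([173.0, 205.0], 0.71, [514.0, 363.0, 59.0], [516.0, 369.0, 40.0]), ([439.0, 139.0], 0.62, [688.0, -313.0, 59.0], [694.0, -318.0, 40.0]), ([204.0, 242.0], 0.48, [422.0, 281.0, 59.0], [423.0, 286.0, 40.0]), ([170.0, 283.0], 0.45, [321.0, 361.0, 59.0], [320.0, 367.0, 40.0])]
t jar_a [([437.0, 201.0], 0.86, [527.0, -304.0, 59.0], [530.0, -309.0, 40.0]), ([437.0, 227.0], 0.58, [462.0, -302.0, 59.0], [463.0, -306.0, 40.0])]
s pot_a [([395.0, 194.0], 0.76, [415.0, 182.0, 59.0], [403.0, 182.0, 40.0]), ([475.0, 200.0], 0.75, [360.0, 376.0, 59.0], [347.0, 379.0, 40.0]), ([432.0, 215.0], 0.67, [441.0, 284.0, 59.0], [429.0, 286.0, 40.0]), ([462.0, 229.0], 0.52, [452.0, 363.0, 59.0], [440.0, 366.0, 40.0]), ([460.0, 258.0], 0.47, [530.0, 374.0, 59.0], [519.0, 377.0, 40.0]), ([217.0, 156.0], 0.23, [472.0, -291.0, 59.0], [461.0, -300.0, 40.0])]
s jar_a [([219.0, 158.0], 0.69, [476.0, -283.0, 59.0], [465.0, -292.0, 40.0]), ([203.0, 178.0], 0.66, [549.0, -292.0, 59.0], [539.0, -302.0, 40.0])]
```

View pics/w5.png

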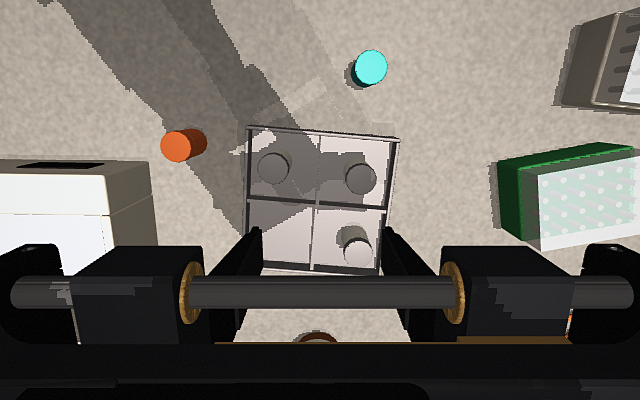

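The wrist view shows pot caps at (272,168), (361,179) and (357,252), which is about (421,281), (431,370) and (510,368). The top view agrees to within a few mm at cap height. The top view also shows both jars on the tray. Taking pot 1.

Request:
move_arm --commands '[[[-0.1,-0.5,-0.5],0,0.3],[[-0.1,-0.5,-0.8],0,0.3],[[-0.1,-0.4,-0.8],0,0.3],[[-0.06,-0.23,-0.8],0,0.3],[[0,0,-0.8],0,0.3],[[0,0,-0.8],0,0.3],[[0,0,-0.8],0,0.3],[[0,0,-0.8],0,0.3],[[0,0,-0.5],0,0.3],[[0,0,-0.1],0,0.3],[[0,0,0],0,0.3],[[0,0,0],0,0.3]]'

```text
t: 24.93
eef_pos: [421.6, 282.1, 228.4]
tcp_rot: [3.141, 0.001, -3.137]
ft_force: [0.8, 0.4, -0.2]
opening: 0.651
grip_force: 0.0
```

Request:
move_arm --commands '[[[0,0,0],0,-1],[[0,0,0],0,-1],[[0,0,0],0,-1],[[0,0,0],0,-1],[[0,0,0],0,-1],[[0,0,0],0,-1]]'

```text
t: 25.43
eef_pos: [421.3, 282.0, 228.0]
tcp_rot: [3.141, 0.0, -3.137]
ft_force: [-0.9, 0.6, 2.2]
opening: 0.333
grip_force: 29.9
```

Request:
move_arm --commands '[[[0,0,0.5],0,-1],[[0,0,0.9],0,-1],[[0,0,0.9],0,-1],[[0,-0.3,0.9],0,-1],[[0.25,-0.85,0.6],0,-1],[[0.25,-0.85,0],0,-1],[[0.25,-0.85,0],0,-1],[[0.25,-0.85,0],0,-1],[[0.25,-0.85,0],0,-1],[[0.25,-0.85,0],0,-1],[[0.25,-0.85,0],0,-1],[[0.25,-0.85,0],0,-1],[[0.25,-0.85,0],0,-1],[[0.25,-0.85,0],0,-1],[[0.25,-0.85,0],0,-1],[[0.25,-0.85,0],0,-1],[[0.25,-0.85,0],0,-1],[[0.22,-0.85,0],0,-1],[[0,-0.17,0],0,-1],[[0,0,0],0,-1]]'

```text
t: 27.1
eef_pos: [525.4, -90.4, 341.5]
tcp_rot: [3.141, -0.0, -3.14]
ft_force: [-0.0, 0.4, -1.3]
opening: 0.332
grip_force: 29.9
```

Request:
move_arm --commands '[[[0,0,-0.6],0,-1],[[0,0,-0.8],0,-1],[[0,0,-0.8],0,-1],[[0,0,-0.6],0,-1],[[0,0,-0.2],0,-1],[[0,0,0],0,-1],[[0,0,0],0,-1]]'

```text
t: 27.68
eef_pos: [525.6, -88.5, 252.3]
tcp_rot: [3.141, 0.0, -3.137]
ft_force: [0.2, -0.3, -0.7]
opening: 0.328
grip_force: 29.9
```

Request:
move_arm --commands '[[[0,0,-0.1],0,-1],[[0,0,-0.1],0,-1],[[0,0,-0.04],0,-1],[[0,0,0],0,-1],[[0,0,0],0,-1]]'

```text
t: 28.1
eef_pos: [525.4, -89.1, 244.8]
tcp_rot: [3.142, 0.0, -3.137]
ft_force: [-0.8, 0.4, -0.8]
opening: 0.333
grip_force: 29.9
```

Request:
move_arm --commands '[[[0,0,-0.04],0,-1],[[0,0,0],0,-1],[[0,0,0],0,0.3],[[0,0,0],0,0.3],[[0,0,0],0,0.3],[[0,0,0.4],0,0.3],[[0,0,0.9],0,0.3],[[0,0,0.9],0,0.3],[[0,0,0.9],0,0.3],[[0,0.3,0.5],0,0.3]]'

```text
t: 28.93
eef_pos: [525.6, -80.8, 353.9]
tcp_rot: [-3.141, 0.003, -3.138]
ft_force: [-0.4, 0.0, -0.7]
opening: 0.647
grip_force: 0.0
```

Request:
move_arm --commands '[[[-0.18,0.85,0],0,0.3],[[-0.18,0.85,0],0,0.3],[[-0.18,0.85,0],0,0.3],[[-0.18,0.85,0],0,0.3],[[-0.18,0.85,0],0,0.3],[[-0.18,0.85,0],0,0.3],[[-0.18,0.85,0],0,0.3],[[-0.18,0.85,0],0,0.3],[[-0.18,0.85,0],0,0.3],[[-0.18,0.85,0],0,0.3],[[-0.18,0.85,0],0,0.3],[[-0.18,0.85,0],0,0.3],[[-0.18,0.85,0],0,0.3],[[-0.18,0.85,0],0,0.3],[[-0.18,0.85,0],0,0.3],[[-0.18,0.85,0],0,0.3],[[-0.18,0.85,0],0,0.3],[[-0.07,0.55,0],0,0.3],[[0,0,0],0,0.3],[[0,0,0],0,0.3]]'

```text
t: 30.6
eef_pos: [431.2, 370.3, 351.0]
tcp_rot: [-3.141, -0.0, -3.136]
ft_force: [-0.1, -0.8, -0.1]
opening: 0.651
grip_force: 0.0
```

```bash
python3 - <<'E'
from h import *
s=env.state(); print(s['t'],s['eef_pos'],s['opening'])
W=read_camera('wrist');T=read_camera('top');S=read_camera('scene')
cv2.imwrite('pics/c6.png',cv2.cvtColor(np.vstack([W['image'][:260],cv2.resize(T['image'][130:290,240:480],(480,320))]+[] if 0 else [np.hstack([W['image'][60:260,120:520],cv2.resize(T['image'][130:300,220:480],(306,200))])]),cv2.COLOR_RGB2BGR))
for n,p,z in(('w',W,59),('t',T,75)):
  print(n,[(np.round(x['at']).tolist(),round(x['confidence'],2),atz(p,x['at'],z).round().tolist()) for x in search_frame('pot_a',p)])
print([(np.round(x['at']).tolist(),atz(T,x['at'],54).round().tolist()) for x in search_frame('jar_a',T)])
E
```

```text
30.6 [431.15400608 370.33333076 350.99867562] 0.650786034494274
w [([322.0, 194.0], 0.95, [427.0, 370.0, 59.0]), ([332.0, 58.0], 0.87, [325.0, 377.0, 59.0]), ([323.0, 265.0], 0.65, [489.0, 372.0, 59.0]), ([101.0, 153.0], 0.65, [395.0, 198.0, 59.0])]
t [([353.0, 201.0], 0.71, [525.0, -89.0, 75.0]), ([173.0, 207.0], 0.48, [507.0, 358.0, 75.0]), ([168.0, 284.0], 0.47, [319.0, 361.0, 75.0]), ([326.0, 139.0], 0.39, [683.0, -20.0, 75.0])]
[([439.0, 231.0], [452.0, -308.0, 54.0]), ([437.0, 200.0], [531.0, -305.0, 54.0])]
```

View pics/c6.png

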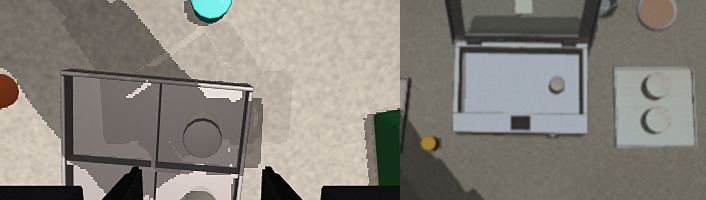

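Both jars and pot 1 stand well. Pot 2's cap at (322,198) is at (430,370), so I'm directly above it.

Request:
move_arm --commands '[[[0,0,-0.6],0,0.3],[[0,0,-0.8],0,0.3],[[0,0,-0.8],0,0.3],[[0,0,-0.8],0,0.3],[[0,0,-0.8],0,0.3],[[0,0,-0.3],0,0.3],[[0,0,-0.1],0,0.3],[[0,0,0],0,0.3],[[0,0,0],0,-1],[[0,0,0],0,-1],[[0,0,0],0,-1],[[0,0,0],0,-1],[[0,0,0],0,-1],[[0,0,0],0,-1]]'

```text
t: 32.07
eef_pos: [431.6, 369.9, 225.8]
tcp_rot: [3.141, 0.001, -3.137]
ft_force: [-0.5, -0.2, 3.2]
opening: 0.333
grip_force: 30.0
```

Request:
move_arm --commands '[[[0,0,0.5],0,-1],[[0,0,0.9],0,-1],[[0,0,0.9],0,-1],[[0,-0.2,0.9],0,-1],[[0.22,-0.86,0.6],0,-1],[[0.22,-0.86,0],0,-1],[[0.22,-0.86,0],0,-1],[[0.22,-0.86,0],0,-1],[[0.22,-0.86,0],0,-1],[[0.22,-0.86,0],0,-1],[[0.22,-0.86,0],0,-1],[[0.22,-0.86,0],0,-1],[[0.22,-0.86,0],0,-1],[[0.22,-0.86,0],0,-1],[[0.22,-0.86,0],0,-1],[[0.22,-0.86,0],0,-1],[[0.22,-0.86,0],0,-1],[[0.22,-0.86,0],0,-1],[[0.06,-0.5,0],0,-1],[[0,0,0],0,-1]]'

```text
t: 33.73
eef_pos: [526.1, -14.7, 339.3]
tcp_rot: [-3.141, 0.0, -3.14]
ft_force: [-0.1, -0.3, -0.4]
opening: 0.33
grip_force: 30.0
```

Request:
move_arm --commands '[[[0,0,-0.6],0,-1],[[0,0,-0.8],0,-1],[[0,0,-0.8],0,-1],[[0,0,-0.6],0,-1],[[0,0,-0.3],0,-1],[[0,0,0],0,-1],[[0,0,0],0,-1]]'

```text
t: 34.32
eef_pos: [525.8, -11.9, 246.6]
tcp_rot: [3.141, -0.0, -3.137]
ft_force: [0.0, 0.2, -0.1]
opening: 0.33
grip_force: 30.0
```

Request:
move_arm --commands '[[[0,0,-0.06],0,-1],[[0,0,-0.06],0,-1],[[0,0,0],0,-1],[[0,0,0],0,-1]]'

```text
t: 34.65
eef_pos: [525.8, -12.3, 243.3]
tcp_rot: [-3.142, 0.001, -3.137]
ft_force: [0.9, -0.7, 0.5]
opening: 0.331
grip_force: 30.0
```

Request:
move_arm --commands '[[[0,0,-0.05],0,-1],[[0,0,0],0,-1],[[0,0,0],0,0.3],[[0,0,0],0,0.3],[[0,0,0],0,0.3],[[0,0,0.4],0,0.3],[[0,0,0.9],0,0.3],[[0,0,0.9],0,0.3],[[0,0,0.9],0,0.3],[[0,0.3,0.5],0,0.3]]'

```text
t: 35.48
eef_pos: [525.9, -4.0, 351.8]
tcp_rot: [-3.141, 0.003, -3.138]
ft_force: [0.1, -0.6, 0.4]
opening: 0.648
grip_force: 0.0
```

Request:
move_arm --commands '[[[-0.04,0.85,0],0,0.3],[[-0.04,0.85,0],0,0.3],[[-0.04,0.85,0],0,0.3],[[-0.04,0.85,0],0,0.3],[[-0.04,0.85,0],0,0.3],[[-0.04,0.85,0],0,0.3],[[-0.04,0.85,0],0,0.3],[[-0.04,0.85,0],0,0.3],[[-0.04,0.85,0],0,0.3],[[-0.04,0.85,0],0,0.3],[[-0.04,0.85,0],0,0.3],[[-0.04,0.85,0],0,0.3],[[-0.04,0.85,0],0,0.3],[[-0.04,0.85,0],0,0.3],[[0,0.4,0],0,0.3],[[0,0,0],0,0.3],[[0,0,0],0,0.3]]'

```text
t: 36.9
eef_pos: [508.8, 365.5, 348.9]
tcp_rot: [-3.141, -0.001, -3.136]
ft_force: [0.0, 0.1, -0.4]
opening: 0.651
grip_force: 0.0
```

```bash
python3 - <<'E'
from h import *
s=env.state(); print(s['t'],s['eef_pos'],s['opening'])
W=read_camera('wrist');T=read_camera('top')
cv2.imwrite('pics/c7.png',cv2.cvtColor(np.hstack([W['image'][60:260,120:520],cv2.resize(T['image'][130:300,220:480],(306,200))]),cv2.COLOR_RGB2BGR))
for n,p,z in(('w',W,59),('t',T,75)):
  print(n,[(np.round(x['at']).tolist(),round(x['confidence'],2),atz(p,x['at'],z).round().tolist()) for x in search_frame('pot_a',p)])
print([(np.round(x['at']).tolist(),atz(T,x['at'],54).round().tolist()) for x in search_frame('jar_a',T)])
E
```

```text
36.9 [508.78925671 365.53978424 348.87408129] 0.6511784691146252
w [([328.0, 196.0], 0.97, [506.0, 370.0, 59.0]), ([88.0, 54.0], 0.83, [401.0, 196.0, 59.0])]
t [([321.0, 200.0], 0.65, [526.0, -9.0, 75.0]), ([352.0, 200.0], 0.58, [525.0, -85.0, 75.0]), ([244.0, 250.0], 0.52, [401.0, 179.0, 75.0]), ([196.0, 226.0], 0.21, [459.0, 299.0, 75.0])]
[([439.0, 203.0], [523.0, -308.0, 54.0]), ([441.0, 230.0], [456.0, -311.0, 54.0]), ([434.0, 218.0], [486.0, -296.0, 54.0])]
```

View pics/c7.png

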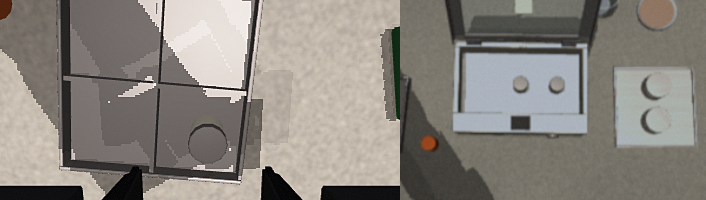

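Pot 3's cap at (328,203) is at about (512,370). Taking it. The other compartments are empty.

Request:
move_arm --commands '[[[0.1,0.15,-0.6],0,0.3],[[0,0,-0.8],0,0.3],[[0,0,-0.8],0,0.3],[[0,0,-0.8],0,0.3],[[0,0,-0.8],0,0.3],[[0,0,-0.3],0,0.3],[[0,0,0],0,0.3],[[0,0,0],0,0.3],[[0,0,0],0,-1],[[0,0,0],0,-1],[[0,0,0],0,-1],[[0,0,0],0,-1],[[0,0,0],0,-1],[[0,0,0],0,-1]]'

```text
t: 38.32
eef_pos: [512.0, 370.3, 226.7]
tcp_rot: [3.141, 0.001, -3.137]
ft_force: [-0.5, -0.2, 2.8]
opening: 0.336
grip_force: 30.0
```

Request:
move_arm --commands '[[[0,0,0.5],0,-1],[[0,0,0.9],0,-1],[[0,0,0.9],0,-1],[[0,-0.2,0.9],0,-1],[[0.04,-0.84,0.6],0,-1],[[0.04,-0.84,0],0,-1],[[0.04,-0.84,0],0,-1],[[0.04,-0.84,0],0,-1],[[0.04,-0.84,0],0,-1],[[0.04,-0.84,0],0,-1],[[0.04,-0.84,0],0,-1],[[0.04,-0.84,0],0,-1],[[0.04,-0.84,0],0,-1],[[0.04,-0.84,0],0,-1],[[0.04,-0.84,0],0,-1],[[0.04,-0.84,0],0,-1],[[0,-0.1,0],0,-1],[[0,0,0],0,-1],[[0,0,0],0,-1]]'

```text
t: 39.9
eef_pos: [526.3, 59.0, 340.3]
tcp_rot: [3.141, -0.0, -3.138]
ft_force: [1.1, -0.1, -0.1]
opening: 0.327
grip_force: 30.0
```

Request:
move_arm --commands '[[[0,0.1,-0.6],0,-1],[[0,0,-0.8],0,-1],[[0,0,-0.8],0,-1],[[0,0,-0.6],0,-1],[[0,0,-0.3],0,-1],[[0,0,0],0,-1],[[0,0,0],0,-1]]'

```text
t: 40.48
eef_pos: [526.5, 62.4, 247.5]
tcp_rot: [3.141, -0.0, -3.137]
ft_force: [-0.4, -0.2, -0.8]
opening: 0.333
grip_force: 30.0
```

Request:
move_arm --commands '[[[0,0,-0.06],0,-1],[[0,0,-0.06],0,-1],[[0,0,0],0,-1],[[0,0,0],0,-1]]'

```text
t: 40.82
eef_pos: [526.4, 61.8, 244.2]
tcp_rot: [3.142, 0.001, -3.137]
ft_force: [0.7, 0.3, -1.2]
opening: 0.328
grip_force: 30.0
```

Request:
move_arm --commands '[[[0,0,-0.05],0,-1],[[0,0,0],0,-1],[[0,0,0],0,0.3],[[0,0,0],0,0.3],[[0,0,0],0,0.3],[[0,0,0.4],0,0.3],[[0,0,0.9],0,0.3],[[0,0,0.9],0,0.3],[[0,0,0.9],0,0.3],[[-0.5,-0.3,0.9],0,0.3],[[-0.5,-0.3,0.9],0,-1],[[-0.5,-0.3,0.9],0,-1],[[-0.5,-0.4,0.9],0,-1],[[-0.5,-0.4,0.9],0,-1],[[-0.5,-0.4,0.9],0,-1],[[-0.3,-0.4,0.9],0,-1],[[0,0,0.9],0,-1],[[0,0,0],0,-1],[[0,0,0],0,-1]]'

```text
t: 42.4
eef_pos: [426.9, -13.3, 552.0]
tcp_rot: [-3.141, 0.003, -3.138]
ft_force: [0.4, 0.1, 0.3]
opening: 0.074
grip_force: 0.0
```

```bash
python3 - <<'E'
from h import *
s=env.state(); print(s['t'],s['eef_pos'],s['opening'])
W=read_camera('wrist');T=read_camera('top');S=read_camera('scene')
cv2.imwrite('pics/c8.png',cv2.cvtColor(np.vstack([W['image'][120:320],S['image'][60:380]]),cv2.COLOR_RGB2BGR))
for n,p,z in(('w',W,75),('s',S,47)):
  print(n,[(np.round(x['at']).tolist(),round(x['confidence'],2),atz(p,x['at'],z).round().tolist()) for x in search_frame('pot_a',p)])
for p in (T,S,W):print([(np.round(x['at']).tolist(),atz(p,x['at'],45).round().tolist()) for x in search_frame('jar_a',p)])
E
```

```text
42.4 [426.93132795 -13.2854796  552.03560678] 0.07439761778115228
w [([271.0, 229.0], 0.87, [519.0, -84.0, 75.0]), ([464.0, 137.0], 0.87, [393.0, 169.0, 75.0]), ([322.0, 226.0], 0.82, [515.0, -13.0, 75.0]), ([608.0, 81.0], 0.64, [324.0, 342.0, 75.0]), ([140.0, 188.0], 0.59, [463.0, -256.0, 75.0]), ([319.0, 328.0], 0.44, [676.0, -17.0, 75.0])]
s [([397.0, 196.0], 0.77, [411.0, 189.0, 47.0]), ([307.0, 205.0], 0.56, [520.0, -17.0, 47.0]), ([476.0, 197.0], 0.5, [341.0, 378.0, 47.0])]
[([440.0, 228.0], [459.0, -313.0, 45.0]), ([449.0, 195.0], [546.0, -338.0, 45.0])]
[([216.0, 157.0], [470.0, -298.0, 45.0]), ([191.0, 177.0], [552.0, -329.0, 45.0])]
[([105.0, 231.0], [535.0, -333.0, 45.0]), ([548.0, 186.0], [463.0, 309.0, 45.0])]
```

View pics/c8.png

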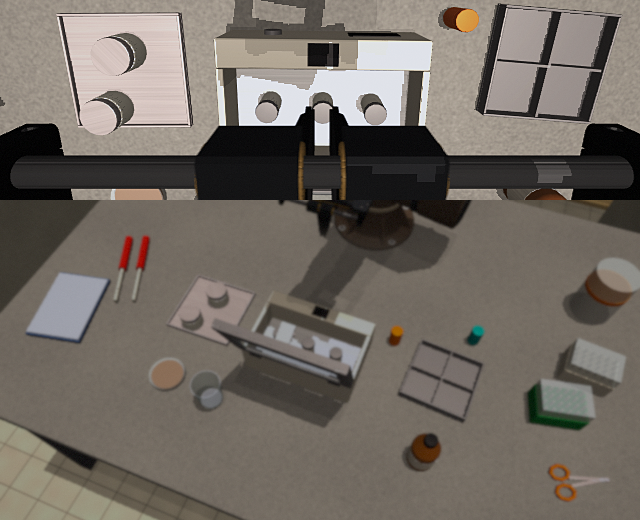

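All three pots stand in the warmer. But the far jar on the tray was knocked aside to about (542,-335), too near the limit, so I'll put it back.

Request:
move_arm --commands '[[[0.2,-0.85,-0.1],0,0.68],[[0.3,-0.88,-0.5],0,0.68],[[0.3,-0.88,-0.6],0,0.68],[[0.3,-0.88,-0.6],0,0.68],[[0.3,-0.88,-0.6],0,0.68],[[0.3,-0.88,-0.6],0,0.68],[[0.3,-0.88,-0.6],0,0.68],[[0.3,-0.88,-0.6],0,0.68],[[0.3,-0.88,-0.6],0,0.68],[[0.3,-0.88,-0.6],0,0.68],[[0.3,-0.88,-0.6],0,0.68],[[0.3,-0.88,-0.6],0,0.68],[[0.2,0,-0.3],0,0.68],[[0,0,0],0,0.68],[[0,0,0],0,0.68]]'

```text
t: 44.05
eef_pos: [538.4, -328.7, 343.5]
tcp_rot: [3.14, -0.001, -3.137]
ft_force: [0.4, 0.2, 0.3]
opening: 0.838
grip_force: 0.0
```

```bash
python3 - <<'E'
from h import *
s=env.state(); print(s['t'],s['eef_pos'],s['opening'])
W=read_camera('wrist');save(W,'w9')
for x in cut_out('jar_a',W):
  ys,xs=np.nonzero(x['region']);print(np.round(x['at']),round(x['confidence'],2),atz(W,x['at'],54).round(),xs.min(),xs.max(),ys.min(),ys.max())
E
```

```text
44.05 [ 538.35819031 -328.66201155  343.49327263] 0.8380736441486015
[309. 196.] 0.59 [ 535. -338.   54.] 275 341 162 235
[351.  85.] 0.55 [ 451. -307.   54.] 313 386 47 124
```

View pics/w9.png

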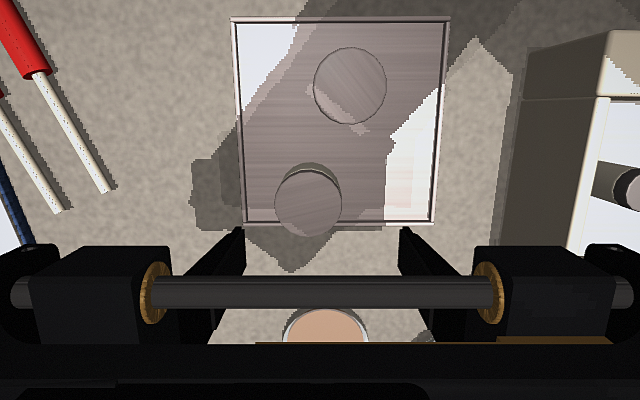

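The lid centre is at (308,203), which is (541,-338). Gripping it, then moving it back by (-20,+27).

Request:
move_arm --commands '[[[0.1,-0.32,-0.6],0,0.68],[[0,0,-0.8],0,0.68],[[0,0,-0.8],0,0.68],[[0,0,-0.8],0,0.68],[[0,0,-0.6],0,0.68],[[0,0,-0.4],0,0.68],[[0,0,-0.1],0,0.68],[[0,0,0],0,0.68],[[0,0,0],0,-1],[[0,0,0],0,-1],[[0,0,0],0,-1],[[0,0,0],0,-1],[[0,0,0],0,-1],[[0,0,0],0,-1]]'

```text
t: 45.32
eef_pos: [541.4, -338.8, 221.9]
tcp_rot: [-3.141, 0.001, -3.137]
ft_force: [-0.6, 1.5, 7.0]
opening: 0.583
grip_force: 30.0
```

Request:
move_arm --commands '[[[0,0,0.3],0,-1],[[0,0,0.2],0,-1],[[-0.2,0.3,0],0,-1],[[-0.25,0.3,0],0,-1],[[-0.2,0.3,0],0,-1],[[0,0,0],0,-1],[[0,0,-0.2],0,-1],[[0,0,-0.2],0,-1],[[0,0,0],0,-1],[[0,0,0],0,-1],[[0,0,0],0,-1]]'

```text
t: 46.23
eef_pos: [522.0, -312.0, 223.9]
tcp_rot: [3.141, -0.0, -3.138]
ft_force: [0.4, 0.1, -2.3]
opening: 0.583
grip_force: 30.0
```

Request:
move_arm --commands '[[[0,0,-0.06],0,-1],[[0,0,0],0,-1],[[0,0,0],0,0.68],[[0,0,0],0,0.68],[[0,0,0],0,0.68],[[0,0,0],0,0.68],[[0,0,0.5],0,0.68],[[0,0,0.9],0,0.68],[[0,0,0.9],0,0.68],[[0,0,0.9],0,0.68],[[0,0,0.9],0,0.68],[[0,0,0.9],0,-1],[[0,0,0.9],0,-1],[[0,0,0.9],0,-1],[[0,0,0.9],0,-1],[[0,0,0.9],0,-1],[[0,0,0.9],0,-1],[[0,0,0.9],0,-1],[[0,0,0.4],0,-1],[[0,0,0],0,-1]]'

```text
t: 47.9
eef_pos: [521.5, -311.4, 549.6]
tcp_rot: [-3.139, 0.004, -3.137]
ft_force: [1.0, 0.1, 0.9]
opening: 0.268
grip_force: 0.0
```

Request:
move_arm --commands '[[[0.58,0.83,0],0,-1],[[0.58,0.83,0],0,-1],[[0.58,0.83,0],0,-1],[[0.58,0.83,0],0,-1],[[0.58,0.83,0],0,-1],[[0.58,0.83,0],0,-1],[[0.58,0.83,0],0,-1],[[0.58,0.83,0],0,-1],[[0.58,0.83,0],0,-1],[[0.58,0.83,0],0,-1],[[0.58,0.83,0],0,-1],[[0.58,0.83,0],0,-1],[[0,0,0],0,-1],[[0,0,0],0,-1]]'

```text
t: 49.07
eef_pos: [731.4, -11.5, 544.0]
tcp_rot: [3.141, -0.003, -3.135]
ft_force: [-1.2, 0.5, 1.6]
opening: 0.003
grip_force: 0.0
```

```bash
python3 - <<'E'
from h import *
s=env.state(); print(s['t'],s['eef_pos'],s['opening'])
S=read_camera('scene');T=read_camera('top')
for p in(T,S):
  print([(np.round(x['at']).tolist(),round(x['confidence'],2),atz(p,x['at'],40).round().tolist()) for x in search_frame('jar_a',p)])
  print([(np.round(x['at']).tolist(),round(x['confidence'],2),atz(p,x['at'],55).round().tolist()) for x in search_frame('pot_a',p)])
cv2.imwrite('pics/c10.png',cv2.cvtColor(np.vstack([T['image'][120:300,120:520],S['image'][100:320,120:520]]),cv2.COLOR_RGB2BGR))
E
```

```text
49.0667 [731.39678899 -11.52628191 544.03315377] 0.0030695783547341447
[([439.0, 203.0], 0.6, [525.0, -312.0, 40.0]), ([440.0, 230.0], 0.59, [456.0, -312.0, 40.0])]
[([373.0, 133.0], 0.48, [705.0, -144.0, 55.0])]
[([195.0, 167.0], 0.61, [515.0, -339.0, 40.0]), ([211.0, 146.0], 0.6, [439.0, -332.0, 40.0]), ([423.0, 316.0], 0.39, [688.0, 330.0, 40.0])]
[([396.0, 195.0], 0.8, [415.0, 186.0, 55.0]), ([336.0, 215.0], 0.72, [525.0, 65.0, 55.0]), ([307.0, 203.0], 0.56, [518.0, -16.0, 55.0]), ([478.0, 197.0], 0.47, [346.0, 381.0, 55.0])]
```

View pics/c10.png

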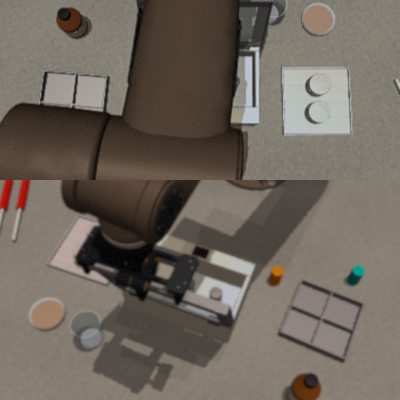

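Jars are back at (525,-312) and (456,-312). Descending behind the hatch.

Request:
move_arm --commands '[[[0,0,-0.5],0,-1],[[0,0,-0.8],0,-1],[[0,0,-0.8],0,-1],[[0,0,-0.8],0,-1],[[0,0,-0.6],0,-1],[[0,0,-0.3],0,-1],[[0,0,0],0,-1]]'

```text
t: 49.95
eef_pos: [730.5, -13.5, 430.5]
tcp_rot: [3.141, -0.003, -3.138]
ft_force: [0.4, -0.2, -0.4]
opening: 0.007
grip_force: 0.0
```

Request:
move_arm --commands '[[[-0.5,0,0],0,-1],[[-0.5,0,0],0,-1],[[-0.4,0,0],0,-1],[[-0.4,0,0],0,-1],[[-0.4,0,0],0,-1],[[-0.4,0,0],0,-1],[[-0.4,0,0],0,-1]]'

```text
t: 50.53
eef_pos: [640.4, -13.2, 434.9]
tcp_rot: [-3.141, 0.005, -3.138]
ft_force: [3.1, -0.2, 2.3]
opening: 0.002
grip_force: 1.6
```

Request:
move_arm --commands '[[[-0.4,0,0],0,-1],[[-0.4,0,0.05],0,-1],[[-0.4,0,0.05],0,-1],[[-0.4,0,0],0,-1],[[-0.4,0,0],0,-1],[[-0.4,0,0],0,-1],[[-0.4,0,-0.05],0,-1],[[-0.4,0,-0.05],0,-1],[[-0.3,0,-0.05],0,-1]]'

```text
t: 51.28
eef_pos: [535.3, -13.1, 432.7]
tcp_rot: [-3.141, 0.004, -3.138]
ft_force: [4.5, -0.7, 0.3]
opening: 0.003
grip_force: 1.5
```

```bash
python3 - <<'E'
from h import *
s=env.state(); print(s['t'],s['eef_pos'],s['ft_force'])
S=read_camera('scene')
cv2.imwrite('pics/c11.png',cv2.cvtColor(cv2.resize(S['image'][80:300,150:470],None,fx=2,fy=2),cv2.COLOR_RGB2BGR))
E
```

```text
51.2833 [535.26424463 -13.09383378 432.65034502] [ 4.51290415 -0.70666842  0.31042511]
```

View pics/c11.png

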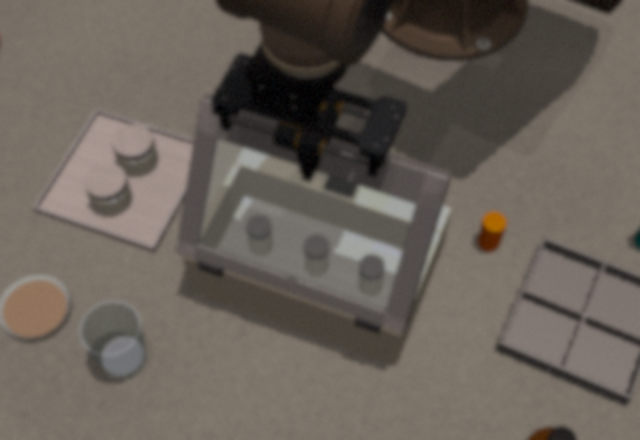

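Hatch follows the finger, with all three pots upright beneath it. Continuing the arc.

Request:
move_arm --commands '[[[-0.45,0,-0.15],0,-1],[[-0.45,0,-0.2],0,-1],[[-0.45,0,-0.35],0,-1],[[-0.45,0,-0.4],0,-1],[[-0.35,0,-0.45],0,-1],[[-0.35,0,-0.45],0,-1],[[-0.25,0,-0.5],0,-1],[[-0.25,0,-0.5],0,-1]]'

```text
t: 52.0
eef_pos: [446.1, -13.1, 341.6]
tcp_rot: [-3.141, 0.004, -3.138]
ft_force: [4.1, 0.1, 2.5]
opening: 0.006
grip_force: 1.9
```

Request:
move_arm --commands '[[[-0.15,0,-0.45],0,-1],[[-0.15,0,-0.45],0,-1],[[-0.05,0,-0.3],0,-1],[[0,0,-0.2],0,-1],[[0,0,0],0,-1],[[0,0,0],0,-1]]'

```text
t: 52.5
eef_pos: [435.5, -13.0, 299.2]
tcp_rot: [-3.142, -0.0, -3.137]
ft_force: [-0.5, -0.5, 3.8]
opening: 0.005
grip_force: 1.3
```

Request:
move_arm --commands '[[[-0.1,0,-0.06],0,-1],[[-0.05,0,-0.06],0,-1],[[0,0,-0.06],0,-1],[[0,0,-0.06],0,-1],[[0,0,-0.03],0,-1],[[0,0,0],0,-1],[[0,0,0],0,-1]]'

```text
t: 53.08
eef_pos: [430.7, -12.9, 291.6]
tcp_rot: [-3.141, 0.001, -3.137]
ft_force: [-1.8, 0.0, 20.0]
opening: 0.006
grip_force: 9.9
```

Bottom of the stroke. Releasing upwards.

Request:
move_arm --commands '[[[0,0,0.2],0,-1],[[0,0,0.3],0,-1],[[0,0,0.5],0,-1],[[-0.2,0,0.9],0,-1],[[-0.2,0,0.9],0,-1],[[-0.2,0,0.9],0,-1],[[-0.2,0.5,0.9],0,-1],[[0,0.8,0.9],0,-1],[[0,0.8,0.9],0,-1],[[0,0.8,0.9],0,-1],[[0,0.8,0.5],0,-1],[[0,0.8,0],0,-1],[[0,0.8,0],0,-1],[[0,0.8,0],0,-1],[[0,0.8,0],0,-1],[[0,0.8,0],0,-1],[[0,0.8,0],0,-1],[[0,0.8,0],0,-1],[[0,0,0],0,-1],[[0,0,0],0,-1]]'

```text
t: 54.75
eef_pos: [406.3, 266.8, 524.0]
tcp_rot: [-3.141, -0.002, -3.135]
ft_force: [0.7, -1.1, -0.3]
opening: 0.009
grip_force: 0.0
```

```bash
python3 - <<'E'
from h import *
s=env.state(); print(s['t'],s['eef_pos'],s['ft_force'])
S=read_camera('scene');T=read_camera('top')
for p in(T,S): print([(np.round(x['at']).tolist(),round(x['confidence'],2),atz(p,x['at'],40).round().tolist()) for x in search_frame('jar_a',p)])
cv2.imwrite('pics/c12.png',cv2.cvtColor(np.hstack([cv2.resize(T['image'][110:290,150:490],(400,212)),cv2.resize(S['image'][90:302,130:530],(400,212))]),cv2.COLOR_RGB2BGR))
E
```

```text
54.75 [406.34249815 266.77881002 524.00435864] [ 0.7013241  -1.11385719 -0.25024148]
[([440.0, 228.0], 0.7, [460.0, -312.0, 40.0]), ([438.0, 203.0], 0.58, [525.0, -311.0, 40.0])]
[([202.0, 173.0], 0.87, [527.0, -311.0, 40.0]), ([218.0, 156.0], 0.83, [461.0, -298.0, 40.0])]
```

View pics/c12.png

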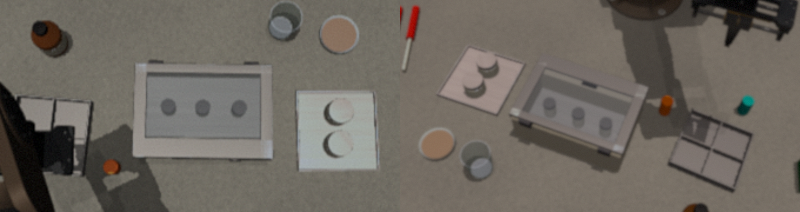

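The hatch is shut level and has stayed shut for over a second. Three pots stand inside, both jars are upright on the tray, and the bystanders haven't moved. Handing in.

```bash
python3 -c "
from h import *
print(env.job_done())"
```

```text
the job is handed in; nothing more can be done
None
```

The job is handed in: both jars stand upright on the cooling tray (one was knocked aside partway and put back), all three pots that were in the bin stand on the warmer's floor, and the hatch is latched shut; the hand-in call returned no verdict.

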